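# Close the filings canister with its cam-arm cap

## Robot

A 7-joint arm with a two-finger parallel gripper is mounted at the origin on the work surface. World frame = base frame: x ahead of the robot, y to its left, z up, the work surface at z = 0. Lengths are in m, angles in rad, forces in N, time in s.
With the tool pointing down it reaches from about 0.4 to 0.85 m from the base axis. Payload 10.4 kg.
Tool frame: the origin (TCP) lies at the very end of the fingers, on their centre line; the grasp point (between the pads) lies arm.grip_depth behind it (arm.grip_depth is the distance from the TCP to the grasp point, in m); z points along the fingers, y is the line along which they close (so a half turn about z gives the same grasp; the last joint's range is limited). The gripper opens to 85 mm and grips with 20 to 120 N. Pads are 22 mm wide; open, the fingers measure 114 mm over their backs; the gripper's body (76 mm by 85 mm) begins 54 mm behind the grasp point. The pads swing forward as they close: fully open they stand 13 mm farther back than shut.
Start: joints at [-1.211, 0.332, -0.065, 1.46, 0.022, 1.35, -0.088], TCP at [0.233, 0.58, 0.231] pointing down, gripper open.
Joint ranges: [-2.6, 2.6], [-0.5, 2.12], [-1.47, 1.34], [0.16, 2.42], [-1.27, 4.41], [0.06, 2.06], [-2.6, 2.6]. Speed limits (rad/s): [2.22, 2.22, 2.79, 2.79, 3.14, 3.14, 3.14].

## Interface

Orientations are given as a rotation vector (axis times angle).
In Python, from rig import arm gives the robot as it stands.
- The arm moves only by the shell command python3 -m creep 'ROWS' [FORCE]. ROWS is JSON, a list of rows, each a list of 5 numbers: the shift along the tool's x, y, z in m, then the turn about the tool's z in degrees, then the closure, from -1 (fully open) to 1 (shut). In form: [[tx, ty, tz, spin, grip], ...]. A call has 1 to 20 rows; each row is the pose to reach, as a shift and turn from the pose commanded when the call began, along the tool's axes at that moment; what a row does not reach only later rows make up. A row lasts 1/8 s, in which the tool goes at most 62.5 mm and 10.7 degrees, less where a joint would pass 70% of its speed; a pose out of reach is approached as far as the arm can. A call with a gripper value outside its range is refused whole. The fingers move at their own pace and stop on an object; FORCE is the grip in N (left out, the last holds). Time passes only in rows, so rows that repeat a pose let the fingers close. It gives the time, the measured TCP pose, the force, the opening and the grip force at its end, in the units of the state.
- arm.get_state(): the state, without advancing time (a new reading comes with each control period).
- arm.get_image(name): name is "scene" or "top" or "wrist"; returns the picture (420x560x3 uint8, red, green, blue); there is no depth.
- arm.calibration(name): a dict with "fx", "fy", "cx", "cy" (pixels), "T" (4x4, takes a point from camera to world coordinates). Camera axes: x right, y down, z forward; pixel columns grow to the right and rows downward; lengths in m; the calibration is good to about 2 mm. A picture is of the moment at which its call begins: read the wrist's pose just before it. calibration takes no time and is no camera call; for the wrist camera it gives the pose at the moment of the call.
- arm.finish_job(): hands the job in; it is judged then, once.
Trained networks look in the newest picture that a camera, given by its name, has taken for a name from the list of things; names that differ only in an ending like _2 or _b are one class to them, and where a whole thing is asked for, a point or a joint stands for the part that bears it (a point fixed in the world has none). Each returns a list of dicts, best first, with "conf" (0 to 1); they miss things now and then, are a little off and sometimes report something else, mostly with a low value. They report only what shows in the picture. A call takes as long as a camera call.
- arm.boxes_of(camera, name): "extent" ([left, top, right, bottom] in pixels, round what is visible of it).
- arm.masks_of(camera, name): "mask" (420x560 bool, what is visible of it) and "extent" ([left, top, right, bottom] in pixels, round what is visible of it).
- arm.landmark_of(camera, name): "pixel" ([column, row] in pixels: a listed point, or the origin of a listed thing).
The state is a dict: "time": time; "qpos": joint angles; "qvel": joint speeds; "joint_torque": joint torques, N m; "ee_pos": TCP position; "ee_rot": TCP orientation; "force": force on the tool from outside, world axes, zero at the start; "wrist_torque": the same for the moment, N m; "gripper_width": opening from 0.0 (shut) to 1.0 (fully open); "finger_force": force on a finger pad.
Only numpy, scipy, OpenCV 4.12 (cv2) and the standard library are available. Lean on these libraries where they do the work, as an engineer would, in place of code of your own. Each camera call takes 0.05 s, during which the arm holds its last target. There are 200 camera calls.

## Task

Close the steel filings canister: put the loose cap squarely over the canister's grooved neck and push it fully home with both of its cam arms still up. Then swing the two cam arms fully down, one after the other, so that they lock the cap on, and let go. Leave the steel block, the hammer and the jar where they are.

Things in the scene. Friction and masses are not known exactly. Their poses are not given: they have to be found in the camera images.
- canister: Squat round stainless canister, 140 mm across, 62 mm tall, fixed to the bench, with an upright round neck on its axis ending in a grooved adaptor: collar 52 mm across at 100 to 112 mm height, then 46 mm across up to 175 mm with a groove 37 mm across at 138 to 153 mm; edges below the groove and at the top chamfered. Origin: centre of the underside, on the bench; z up.
- adaptor_top (a point): Centre of the flat top of the adaptor's head, 175 mm above the bench. Axes as the canister's.
- seal (a joint): Black rubber seal disc, 34 mm across, on the adaptor's head. 0: standing 6 mm proud of the head; 0.006 m: pressed flush. It holds under the cap's weight, gives way when pressed down with about 9 N and stays down.
- cap: Loose round aluminium cap standing mouth down, 0.25 to 0.4 kg, 58 mm across; bore 49 mm across, 41 mm deep; flat top 47 mm above the mouth. Two cam arms hinged at its sides, a at its +x, b at its -x. Origin: centre of the mouth at the lower rim; z up to the roof. It may be turned any way about z on the adaptor and fits with 1.5 mm play all round.
- cap_seat (a point): Centre of the inside of the cap's roof, 41 mm above the mouth. With the cap fully home it meets point adaptor_top. Axes as the cap's.
- cap_grip (a point): Centre of the grip bar on the cap's top, 60 mm above the mouth. The bar is 40 mm long (along the cap's x), 16 mm wide (along y) and 26 mm high (47 to 73 mm above the mouth). Axes as the cap's.
- cam_a (a joint): Cam arm a, rad. 0: up, pointing outward (cap's +x) and 50 degrees above level; grows as it swings outward and down; 1.83 (its stop): fully down, 55 degrees below level, its nose turned in under the adaptor's head. Starts at 0 to 0.35. A little stiff (about 1 N at its end); stays where it is left.
- cam_b (a joint): The same for cam arm b, at the cap's -x side, the mirror image of arm a.
- cam_a_pivot (a point): Pivot of cam arm a, 33 mm out from the cap's axis, 14.5 mm above its mouth. The arm is a flat steel bar 62 mm long from here, 13 mm wide, 7 mm thick.
- cam_b_pivot (a point): Pivot of cam arm b, likewise on the cap's -x side.
- cam_a_tip (a point): Centre of the cross-roller (11 mm thick, 22 mm wide) at the end of cam arm a, 60 mm from its pivot.
- cam_b_tip (a point): Centre of the same roller at the end of cam arm b, 60 mm from its pivot.
- bench_block: Bystander: loose flat steel bench block, 65 x 65 x 22 mm. Origin: centre of its underside.
- hammer: Bystander: hammer 220 mm long, lying on the bench, head towards its +x. Origin: on its length, on the bench.
- jar: Bystander: small glass jar with a dark lid, 56 mm across, 70 mm tall. Origin: centre of its underside.

How it is judged:
By the outcome, as a careful person would: the job done as asked, in the order asked, and still so for the second after the job is handed in, with the robot touching nothing.
It also fails if it takes over 67 s, if anything falls off the work surface, if the arm or the gripper's body presses on something with over 40 N, if the wrist force passes 120 N, or if a joint passes its speed limit or range.

## Working session

There is one attempt and no reset: what is moved stays moved. The work goes in short steps, Python scripts to look and compute and a shell command to move; the robot and the scene stay as the last step left them, time stands still between calls to the robot, and variables do not carry over. Pictures are saved under pics/ and viewed, at most 10 in all, crops included, and the job is handed in when it is done.

```bash
ls; mkdir -p pics; python3 - <<'E'
from rig import arm
import cv2, numpy as np
s=arm.get_state(); print(s['time'],s['ee_pos'],s['ee_rot'],s['force'],arm.grip_depth)
for c in('scene','top'):
    im=arm.get_image(c); cv2.imwrite(f'pics/{c}0.png',im[:,:,::-1])
    k=arm.calibration(c); print(c,k['fx'],k['fy'],k['cx'],k['cy'],np.round(k['T'],3).tolist())
    for n in('adaptor_top','cap_grip','cam_a_tip','cam_a_pivot','canister','cap','bench_block','hammer','jar'):
        print(n,[(np.round(d['pixel']).tolist(),round(d['conf'],2)) for d in arm.landmark_of(c,n)][:4])
print(arm.get_state()['time'])
E
```

```text
pics
0.0 [0.23331108 0.57940953 0.23051626] [-5.97596124e-01 -3.08399876e+00  2.22423021e-03] [-0.23546073  0.01684394 -0.99828206] 0.0187
scene 529.3860555505697 529.3860555505697 285.18031257480266 206.86356308766003 [[-0.638, 0.656, -0.404, 1.015], [0.77, 0.547, -0.328, 0.283], [0.006, -0.52, -0.854, 1.069], [0.0, 0.0, 0.0, 1.0]]
adaptor_top [([259.0, 158.0], 0.82), ([398.0, 276.0], 0.54)]
cap_grip [([396.0, 278.0], 0.82)]
cam_a_tip [([404.0, 316.0], 0.53)]
cam_a_pivot [([396.0, 295.0], 0.57)]
canister [([261.0, 202.0], 0.61)]
cap [([392.0, 291.0], 0.9)]
bench_block [([363.0, 207.0], 0.91)]
hammer [([247.0, 315.0], 0.93)]
jar [([397.0, 283.0], 0.34)]
top 461.60516295492687 461.60516295492687 275.6695977984619 205.89284417549274 [[-0.01, -0.996, 0.086, 0.48], [-1.0, 0.009, -0.013, -0.062], [0.012, -0.086, -0.996, 0.984], [0.0, 0.0, 0.0, 1.0]]
adaptor_top [([229.0, 288.0], 0.74), ([336.0, 213.0], 0.63), ([246.0, 118.0], 0.6)]
cap_grip [([151.0, 224.0], 0.87), ([336.0, 213.0], 0.22)]
cam_a_tip [([121.0, 201.0], 0.52)]
cam_a_pivot [([144.0, 216.0], 0.65)]
canister [([328.0, 218.0], 0.78)]
cap [([157.0, 228.0], 0.61)]
bench_block [([229.0, 290.0], 0.69)]
hammer [([250.0, 120.0], 0.56)]
jar [([415.0, 263.0], 0.7)]
1.0
```

View pics/scene0.png

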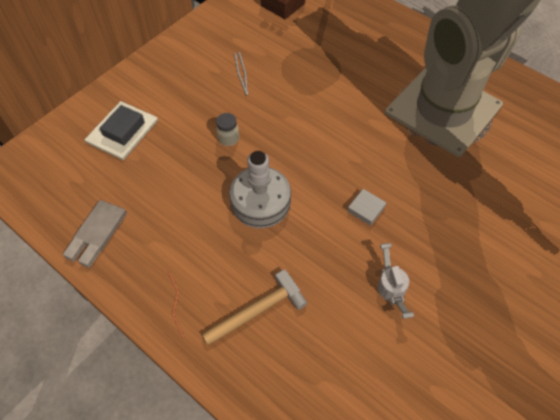

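View pics/top0.png

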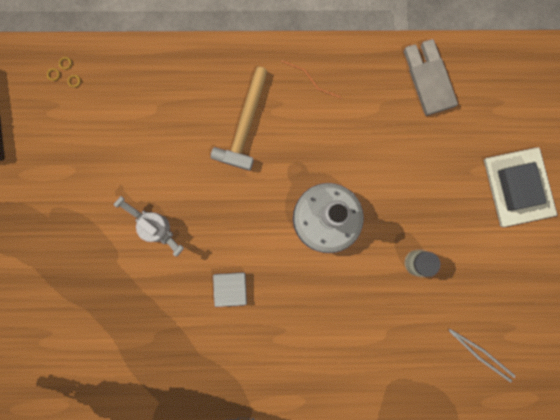

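The scene view shows the cap at about (396,281) with its arms towards (386,247) and (405,315), and the adaptor top at (259,158). In the top view the cap is at (151,226), the arm tips at (121,202) and (178,251), the adaptor at (337,213), and the block, hammer and jar clear of both.

```bash
cat > h.py <<'E'
from rig import arm
import numpy as np, cv2
from scipy.spatial.transform import Rotation as R
def ray(c,p,k=None):
    k=k or arm.calibration(c); T=np.array(k['T'])
    d=T[:3,:3]@[(p[0]-k['cx'])/k['fx'],(p[1]-k['cy'])/k['fy'],1]
    return T[:3,3],d/np.linalg.norm(d)
def plane(c,p,z,k=None):
    o,d=ray(c,p,k); return o+d*(z-o[2])/d[2]
def tri(rs):
    A=sum(np.eye(3)-np.outer(d,d) for o,d in rs); b=sum((np.eye(3)-np.outer(d,d))@o for o,d in rs)
    return np.linalg.solve(A,b)
def proj(c,P,k=None):
    k=k or arm.calibration(c); T=np.array(k['T']); q=T[:3,:3].T@(np.array(P)-T[:3,3])
    return np.round([k['fx']*q[0]/q[2]+k['cx'],k['fy']*q[1]/q[2]+k['cy']],1)
def to_tool(P,s=None):
    s=s or arm.get_state(); return R.from_rotvec(s['ee_rot']).inv().apply(np.array(P)-s['ee_pos'])
def lm(c,n): return [(np.round(d['pixel'],1).tolist(),round(d['conf'],2)) for d in arm.landmark_of(c,n)][:4]
E
python3 - <<'E'
from h import *
np.set_printoptions(precision=4,suppress=True)
S,T='scene','top'
for n,a,b,z in (('adtop',(259,158),(336.5,213),.178),('grip',(396,278),(151,224),.06),('tip1',(405,315),(121,202),.06),('tip2',(386,247),(178,251),.06),('block',(367,207),(230,290),.022),('jar',(228,122),(428,264),.07),('hamhead',(291,289),(233,158),.02)):
    print(n,tri([ray(S,a),ray(T,b)]),plane(S,a,z),plane(T,b,z))
s=arm.get_state();print(R.from_rotvec(s['ee_rot']).as_matrix())
k=arm.calibration('wrist');print(k['fx'],to_tool(np.array(k['T'])[:3,3]),R.from_rotvec(s['ee_rot']).inv().as_matrix()@np.array(k['T'])[:3,:3])
E
```

```text
adtop [ 0.5362 -0.1789  0.1758] [ 0.5371 -0.1772  0.178 ] [ 0.5363 -0.1791  0.178 ]
grip [0.5244 0.1784 0.0565] [0.5242 0.1811 0.06  ] [0.5258 0.1749 0.06  ]
tip1 [0.5724 0.2392 0.0451] [0.5795 0.239  0.06  ] [0.5704 0.2353 0.06  ]
tip2 [0.4715 0.1231 0.0483] [0.4777 0.125  0.06  ] [0.4717 0.1207 0.06  ]
block [0.3888 0.0225 0.0042] [0.3992 0.0269 0.022 ] [0.3905 0.0209 0.022 ]
jar [ 0.4393 -0.3747  0.0572] [ 0.4454 -0.3629  0.07  ] [ 0.4414 -0.3735  0.07  ]
hamhead [0.6665 0.0164 0.0116] [0.6685 0.0198 0.02  ] [0.6657 0.0144 0.02  ]
[[-0.9276  0.3736  0.    ]
 [ 0.3736  0.9276  0.0001]
 [ 0.      0.0001 -1.    ]]
366.0748386864958 [ 0.0701 -0.0001 -0.1424] [[-0.0005 -0.9615 -0.2749]
 [ 1.     -0.0004 -0.0006]
 [ 0.0005 -0.2749  0.9615]]
```

```bash
python3 -m creep '[[-0.05,-0.03,0.0,-10,-1],[-0.1,-0.063,0.0,-20,-1],[-0.15,-0.094,0.0,-30,-1],[-0.2,-0.125,0.01,-40,-1],[-0.25,-0.157,0.02,-50,-1],[-0.3,-0.19,0.02,-60,-1],[-0.35,-0.22,0.03,-70,-1],[-0.4,-0.25,0.03,-71,-1],[-0.421,-0.264,0.03,-71,-1],[-0.421,-0.264,0.03,-71,-1],[-0.421,-0.264,0.03,-71,-1]]' 60
python3 - <<'E'
from h import *
np.set_printoptions(precision=4,suppress=True)
s=arm.get_state();print(s['qpos'])
k=arm.calibration('wrist');im=arm.get_image('wrist');cv2.imwrite('pics/w1.png',im[:,:,::-1])
for n,z in(('cap_grip',.06),('cap',0),('cam_a_tip',.055),('cam_b_tip',.055),('cam_a_pivot',.0145)):
    for p,c in lm('wrist',n): print(n,p,c,plane('wrist',p,z,k))
print(R.from_rotvec(s['ee_rot']).as_matrix())
E
```

```text
time: 2.38
ee_pos: [0.5249, 0.1786, 0.2013]
ee_rot: [1.306, -2.857, -0.001]
force: [-0.3, 0.7, -0.1]
gripper_width: 0.999
finger_force: 0.0
[-0.5432  0.193   0.1514  1.7014 -0.0312  1.2496  2.0433]
cap_grip [294.5, 195.9] 0.73 [0.5166 0.1794 0.06  ]
cap_grip [290.2, 184.0] 0.2 [0.5129 0.1699 0.06  ]
cap [291.6, 185.8] 0.66 [0.5202 0.1814 0.    ]
cam_a_tip [292.1, 284.8] 0.85 [0.5702 0.239  0.055 ]
cam_b_tip [288.3, 95.8] 0.78 [0.4707 0.1188 0.055 ]
cam_b_tip [293.9, 195.7] 0.73 [0.5175 0.1799 0.055 ]
cam_a_pivot [290.1, 220.7] 0.69 [0.5413 0.2034 0.0145]
[[-0.6545 -0.7561 -0.0003]
 [-0.7561  0.6545  0.0006]
 [-0.0002  0.0006 -1.    ]]
```

View pics/w1.png

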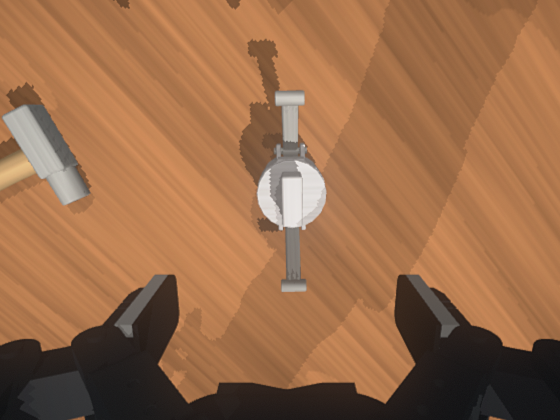

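The wrist view shows the grip bar at about (292,195), in line with image columns, and the arm tips at (290,98) and (293,286). Heading is within about 1°, so I can descend and grip.

```bash
python3 -m creep '[[0.003,0.0055,0.04,-1,-1],[0.003,0.0055,0.09,-1,-1],[0.003,0.0055,0.125,-1,-1],[0.003,0.0055,0.144,-1,-1],[0.003,0.0055,0.150,-1,-1],[0.003,0.0055,0.150,-1,-1],[0.003,0.0055,0.150,-1,0.3],[0.003,0.0055,0.150,-1,1],[0.003,0.0055,0.150,-1,1],[0.003,0.0055,0.150,-1,1],[0.003,0.0055,0.150,-1,1],[0.003,0.0055,0.150,-1,1],[0.003,0.0055,0.150,-1,1]]' 60
```

```text
time: 4.3
ee_pos: [0.5195, 0.179, 0.0516]
ee_rot: [-1.329, 2.846, 0.0]
force: [-0.9, -1.4, 6.2]
gripper_width: 0.172
finger_force: 60.2
```

```bash
python3 -m creep '[[0,0,-0.02,0,1],[0,0,-0.06,0,1],[0,0,-0.12,0,1],[0,0,-0.17,0,1],[0,0,-0.20,0,1],[0.03,-0.027,-0.20,0,1],[0.07,-0.064,-0.20,0,1],[0.11,-0.10,-0.20,0,1],[0.13,-0.12,-0.20,0,1],[0.13,-0.12,-0.20,0,1]]'
python3 - <<'E'
from h import *
np.set_printoptions(precision=4,suppress=True)
s=arm.get_state();print(s['ee_pos'],s['gripper_width'],s['force'])
g=s['ee_pos']
rs={}
for c in('scene','top','wrist'):
    k=arm.calibration(c)
    im=arm.get_image(c);cv2.imwrite(f'pics/{c}2.png',im[:,:,::-1])
    p0=proj(c,(.5365,-.179,.181),k); x,y=p0.astype(int); print(c,'proj',p0)
    if 20<x<540 and 20<y<400:
        w=im[y-18:y+18,x-18:x+18].max(2)<70
        n,l,st,ce=cv2.connectedComponentsWithStats(w.astype(np.uint8)); j=1+np.argmax(st[1:,4]); p=ce[j]+[x-18,y-18]; rs[c]=ray(c,p,k)
        print('seal',p,st[j],plane(c,p,.181,k))
    for n,z in(('adaptor_top',.175),('cap_grip',g[2]+.009),('cap',g[2]-.051)):
        for p,q in lm(c,n): print(n,p,q,plane(c,p,z,k))
print(tri(list(rs.values())))
E
```

```text
time: 5.55
ee_pos: [0.5274, -0.0005, 0.2506]
ee_rot: [1.322, -2.848, 0.0]
force: [-0.3, 0.1, -3.1]
gripper_width: 0.177
finger_force: 59.0
[ 0.5274 -0.0005  0.2506] 0.17713339704221245 [-0.2672  0.0725 -3.0979]
scene proj [258.5 156.5]
seal [257.6667 157.703 ] [ 10  14  16  13 165] [ 0.5399 -0.1783  0.181 ]
adaptor_top [262.7, 157.6] 0.79 [ 0.5298 -0.1735  0.175 ]
cap_grip [329.9, 179.9] 0.97 [ 0.5347 -0.0015  0.2596]
cap [329.7, 196.8] 0.85 [0.5311 0.0011 0.1996]
top proj [336.7 212.8]
seal [337.4696 212.8947] [ 11  11  18  17 247] [ 0.5363 -0.1803  0.181 ]
adaptor_top [337.4, 213.4] 0.85 [ 0.5358 -0.1811  0.175 ]
wrist proj [ 43.9 -20. ]
cap_grip [287.6, 290.0] 0.95 [0.527  0.0034 0.2596]
cap [285.2, 238.4] 0.91 [0.5274 0.002  0.1996]
[ 0.5368 -0.1813  0.1751]
```

View pics/wrist2.png

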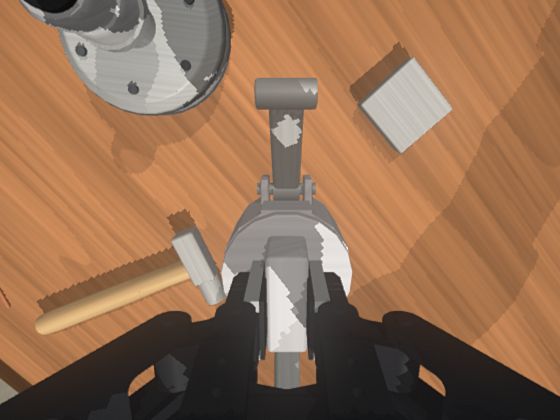

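The wrist view shows the cap gripped squarely (disc about columns 222–352, arm tip at (286,93)) and the canister at the upper left. I'll move nearer so the adaptor and cap are in one wrist picture.

```bash
python3 -m creep '[[0.03,-0.025,0,0,1],[0.06,-0.05,0,0,1],[0.06,-0.05,0,0,1],[0.06,-0.05,0,0,1]]'
python3 - <<'E'
from h import *
np.set_printoptions(precision=4,suppress=True)
s=arm.get_state();g=s['ee_pos'];Rt=R.from_rotvec(s['ee_rot']).as_matrix();print(g)
c='wrist';k=arm.calibration(c);im=arm.get_image(c)
p0=proj(c,(.5365,-.180,.181),k);x,y=p0.astype(int);print(p0)
a,b=max(y-35,0),max(x-35,0)
w=im[a:y+35,b:x+35].max(2)<60
n,l,st,ce=cv2.connectedComponentsWithStats(w.astype(np.uint8));j=1+np.argmax(st[1:,4]);p=ce[j]+[b,a];print('seal',p,st[j],plane(c,p,.181,k), 'tool',to_tool(plane(c,p,.181,k),s))
print(lm(c,'adaptor_top'))
print('axis col',proj(c,g,k))
o=im.copy()
for z in(.047,0):   # model circles for cap centred on tool
  t=np.linspace(0,6.283,80); P=[proj(c,g+Rt@[.029*np.cos(u),.029*np.sin(u),.051-z],k) for u in t]
  cv2.polylines(o,[np.int32(np.round(P))],True,(255,0,0) if z else (0,0,255),1)
P=[proj(c,[.5365+.017*np.cos(u),-.180+.017*np.sin(u),.181],k) for u in t]
cv2.polylines(o,[np.int32(np.round(P))],True,(0,255,0),1)
cv2.imwrite('pics/w3.png',cv2.resize(o,(784,588))[:,:,::-1])
E
```

```text
time: 6.65
ee_pos: [0.5277, -0.0753, 0.2513]
ee_rot: [-1.329, 2.846, 0.001]
force: [0.0, 0.8, -2.6]
gripper_width: 0.175
finger_force: 59.2
[ 0.5277 -0.0753  0.2513]
[152.5 102. ]
seal [153.2509  96.6227] [   5    0   63   61 3069] [ 0.5342 -0.1817  0.181 ] tool [ 0.0775 -0.0733  0.0702]
[([154.7, 96.3], 0.79)]
axis col [285.7 281.2]
```

View pics/w3.png

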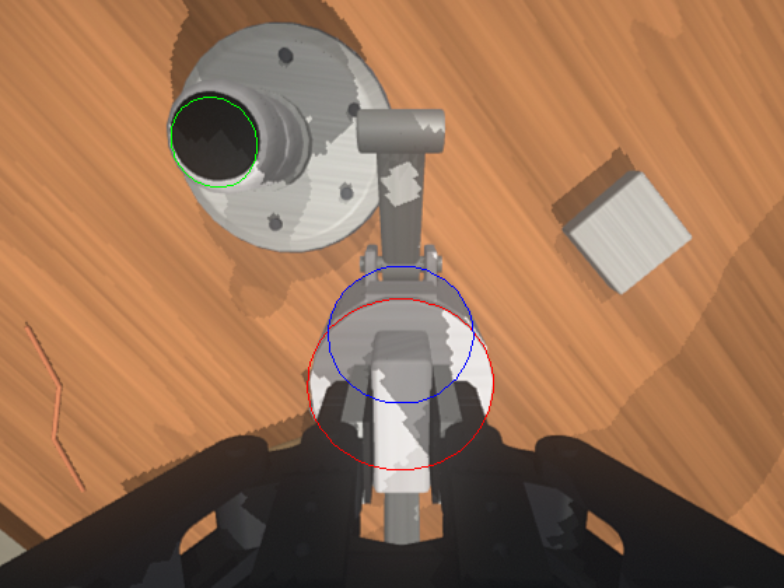

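```bash
python3 - <<'E'
from h import *
np.set_printoptions(precision=4,suppress=True)
s=arm.get_state();g=s['ee_pos'];Rt=R.from_rotvec(s['ee_rot']).as_matrix()
c='wrist';k=arm.calibration(c);im=arm.get_image(c)
for dx in(0,-.003,-.006):
  print(dx,'bar top ends rows',[proj(c,g+Rt@[dx+u,0,.051-.073],k)[1]*1.4 for u in(.02,-.02)],'top disc front',proj(c,g+Rt@[dx+.029,0,.004],k)[1]*1.4,'mouth front',proj(c,g+Rt@[dx+.029,0,.051],k)[1]*1.4)
o=cv2.resize(im[170:370,190:380],(760,800),interpolation=cv2.INTER_CUBIC)
K=4
t=np.linspace(0,6.283,80)
for dx,col in((0,(255,0,0)),(-.004,(0,255,0))):
  for z in(.047,0):
    P=[(proj(c,g+Rt@[dx+.029*np.cos(u),.029*np.sin(u),.051-z],k)-[190,170])*K for u in t]
    cv2.polylines(o,[np.int32(P)],True,col,1)
  P=[(proj(c,g+Rt@[dx+u,v,.051-.073],k)-[190,170])*K for u,v in((.02,.008),(.02,-.008),(-.02,-.008),(-.02,.008))]
  cv2.polylines(o,[np.int32(P)],True,col,1)
cv2.imwrite('pics/w4.png',o[:600,:,::-1])
E
```

```text
0 bar top ends rows [np.float64(360.35999999999996), np.float64(496.1599999999999)] top disc front 298.47999999999996 mouth front 265.58
-0.003 bar top ends rows [np.float64(371.42), np.float64(505.54)] top disc front 308.14 mouth front 273.14
-0.006 bar top ends rows [np.float64(382.2), np.float64(514.64)] top disc front 317.65999999999997 mouth front 280.7
```

View pics/w4.png

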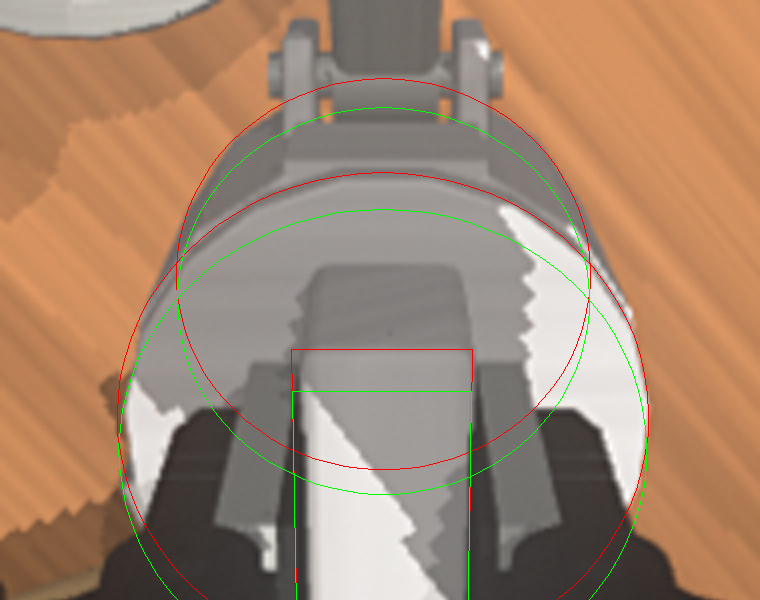

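The model circles centred on the tool match the cap's top edge (front at about (383,175) in the crop), so the cap sits on the tool axis within about 0.5 mm. I'll take a closer wrist view of the seal to pin down the adaptor.

```bash
python3 -m creep '[[0.02,-0.01,0,0,1],[0.045,-0.018,0,0,1],[0.045,-0.018,0,0,1],[0.045,-0.018,0,0,1]]'
python3 - <<'E'
from h import *
np.set_printoptions(precision=4,suppress=True)
s=arm.get_state();g=s['ee_pos'];print(g)
for c in('wrist','top','scene'):
  k=arm.calibration(c);im=arm.get_image(c)
  cv2.imwrite(f'pics/{c}5.png',im[:,:,::-1])
  x,y=proj(c,(.5350,-.181,.181),k).astype(int);h=48 if c=='wrist' else 16
  w=(im[y-h:y+h,x-h:x+h].max(2)<60).astype(np.uint8)
  n,l,st,ce=cv2.connectedComponentsWithStats(w);j=l[h,h];print(c,'win',x,y,st[j],ce[j]+[x-h,y-h])
  ct=max(cv2.findContours((l==j).astype(np.uint8),0,1)[0],key=len);e=cv2.fitEllipse(cv2.convexHull(ct));p=np.array(e[0])+[x-h,y-h]
  P=plane(c,p,.181,k);print('ellipse',p,e[1],P,'tool',to_tool(P,s),lm(c,'adaptor_top'))
  if c=='wrist': cv2.imwrite('pics/w5.png',im[:,:,::-1])
E
```

```text
time: 7.3
ee_pos: [0.5124, -0.1222, 0.2514]
ee_rot: [-1.328, 2.847, 0.0]
force: [-0.8, -0.0, -1.9]
gripper_width: 0.173
finger_force: 59.2
[ 0.5124 -0.1222  0.2514]
wrist win 192 180 [   0    0   96   96 8376] [190.1073 180.4697]Traceback (most recent call last):
  File "<stdin>", line 10, in <module>
cv2.error: OpenCV(4.12.0) /io/opencv/modules/imgproc/src/shapedescr.cpp:361: error: (-201:Incorrect size of input array) There should be at least 5 points to fit the ellipse in function 'fitEllipseNoDirect'
```

View pics/wrist5.png

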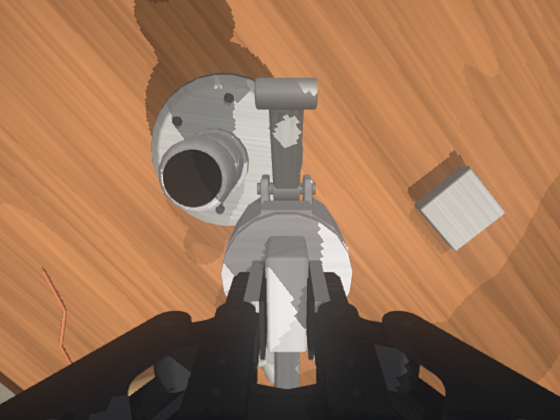

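The wrist view shows the black seal centred at about (192,178), clear of the cap. I'll fix the threshold.

```bash
python3 - <<'E'
from h import *
np.set_printoptions(precision=4,suppress=True)
s=arm.get_state();g=s['ee_pos']
for c,h,th in(('wrist',46,80),('wrist',46,90),('top',16,80),('scene',16,80)):
  k=arm.calibration(c);im=cv2.imread(f'pics/{c}5.png') if c=='wrist' else arm.get_image(c)
  x,y=proj(c,(.5350,-.181,.181),k).astype(int)
  print(im[y,x])
  w=(im[y-h:y+h,x-h:x+h].max(2)<th).astype(np.uint8)
  n,l,st,ce=cv2.connectedComponentsWithStats(w);j=l[h,h]
  if j==0: print('none');continue
  ct=max(cv2.findContours((l==j).astype(np.uint8),0,1)[0],key=len);e=cv2.fitEllipse(cv2.convexHull(ct));p=np.array(e[0])+[x-h,y-h]
  P=plane(c,p,.181,k);print(c,st[j],'ellipse',p,e[1],P,'tool',to_tool(P,s),lm(c,'adaptor_top'))
c='wrist';k=arm.calibration(c);o=cv2.imread('pics/wrist5.png')
E
```

```text
[54 57 63]
wrist [  18   17   59   57 2581] ellipse [192.0543 177.7051] (55.82801818847656, 58.454490661621094) [ 0.5342 -0.1817  0.181 ] tool [ 0.0322 -0.0551  0.0702] [([191.8, 178.2], 0.81)]
[53 56 62]
wrist [  18   18   59   57 2608] ellipse [192.1221 177.6666] (56.080299377441406, 58.76735305786133) [ 0.5343 -0.1813  0.181 ] tool [ 0.0318 -0.0549  0.0702] [([191.8, 178.2], 0.81)]
[180 166 139]
none
[43 37 33]
scene [  8  12  16  14 171] ellipse [257.5817 157.4326] (13.091010093688965, 15.814144134521484) [ 0.5395 -0.1789  0.181 ] tool [ 0.0266 -0.0574  0.0702] [([260.5, 159.1], 0.66)]
```

```bash
python3 -m creep '[[0.02,-0.03,0,0,1],[0.0325,-0.0553,0,0,1],[0.0325,-0.0553,0.0,0,1],[0.0325,-0.0553,0.016,0,1],[0.0325,-0.0553,0.022,0,1],[0.0325,-0.0553,0.027,0,1],[0.0325,-0.0553,0.029,0,1],[0.0325,-0.0553,0.029,0,1]]'; python3 -c "
from h import *
s=arm.get_state();print(s['time'],s['ee_pos'],s['force'],s['wrist_torque'])"
```

```text
time: 8.6
ee_pos: [0.5343, -0.1815, 0.2225]
ee_rot: [1.331, -2.845, 0.0]
force: [-0.1, -0.2, -2.9]
gripper_width: 0.171
finger_force: 59.1
8.6 [ 0.534277   -0.1814656   0.22249745] [-0.07744217 -0.17594264 -2.87270089] [-0.05428468  0.04643394 -0.04108782]
```

```bash
python3 -m creep '[[0,0,0.004,0,1],[0,0,0.010,0,1],[0,0,0.018,0,1],[0,0,0.025,0,1],[0,0,0.027,0,1],[0,0,0.027,0,1]]'; python3 -c "
from h import *
s=arm.get_state();print(s['time'],s['ee_pos'],s['force'],s['wrist_torque'])"
```

```text
time: 9.35
ee_pos: [0.5341, -0.1823, 0.1952]
ee_rot: [1.329, -2.846, -0.0]
force: [1.8, 0.3, -3.2]
gripper_width: 0.17
finger_force: 59.2
9.35 [ 0.53407706 -0.18231683  0.19517012] [ 1.78637766  0.29032976 -3.15811773] [-0.02747726 -0.05049992 -0.02070845]
```

```bash
python3 -m creep '[[0,0,0.003,0,1],[0,0,0.006,0,1],[0,0,0.008,0,1],[0,0,0.009,0,1],[0,0,0.009,0,1],[0,0,0.009,0,1]]' 100; python3 -m creep '[[0,0,0.001,0,1],[0,0,0.002,0,1],[0,0,0.002,0,1]]'
```

```text
time: 10.1
ee_pos: [0.5344, -0.1824, 0.1871]
ee_rot: [-1.329, 2.846, -0.001]
force: [-3.0, 1.1, 5.1]
gripper_width: 0.161
finger_force: 102.5
time: 10.48
ee_pos: [0.5344, -0.1824, 0.1858]
ee_rot: [-1.329, 2.846, -0.002]
force: [-5.0, 1.4, 11.1]
gripper_width: 0.163
finger_force: 103.5
```

```bash
for i in 1 2; do python3 -m creep '[[0,0,0.0007,0,1],[0,0,0.0015,0,1],[0,0,0.0015,0,1]]'; done
```

```text
time: 10.85
ee_pos: [0.5345, -0.1824, 0.1857]
ee_rot: [-1.329, 2.846, -0.003]
force: [-11.4, 2.8, 23.5]
gripper_width: 0.164
finger_force: 105.1
time: 11.22
ee_pos: [0.5345, -0.1824, 0.1857]
ee_rot: [-1.329, 2.846, -0.004]
force: [-17.7, 3.9, 36.4]
gripper_width: 0.158
finger_force: 106.8
```

```bash
python3 -m creep '[[0,0,-0.002,0,1],[0,0,-0.004,0,1],[0,0,-0.004,0,0.5],[0,0,-0.004,0,0],[0,0,-0.004,0,-0.3],[0,0,-0.004,0,-0.5],[0,0,-0.004,0,-0.5],[0,0,-0.03,0,-0.5],[0,0,-0.07,0,-0.5],[0,0,-0.11,0,-0.5],[0,0,-0.15,0,0],[0,0,-0.15,0,1],[0,0,-0.15,0,1],[0,0,-0.15,0,1]]' 40
python3 - <<'E'
from h import *
np.set_printoptions(precision=4,suppress=True)
s=arm.get_state();print(s['qpos'])
for c in('wrist','top','scene'):
  k=arm.calibration(c);im=arm.get_image(c);cv2.imwrite(f'pics/{c}6.png',im[:,:,::-1])
  for n,z in(('cap_grip',.194),('cam_a_tip',.185),('cam_b_tip',.185),('cam_a_pivot',.1485)):
    for p,q in lm(c,n)[:3]: P=plane(c,p,z,k);print(c,n,p,q,P,to_tool(P,s))
cv2.imwrite('pics/c6.png',np.hstack([cv2.resize(cv2.imread('pics/wrist6.png'),(400,300)),cv2.resize(cv2.imread('pics/scene6.png')[90:210,180:340],(400,300))]))
E
```

```text
time: 12.98
ee_pos: [0.5336, -0.1823, 0.33]
ee_rot: [1.329, -2.845, -0.002]
force: [-0.1, -0.3, -0.2]
gripper_width: 0.001
finger_force: 0.0
[ 0.812   0.2262 -0.6731  1.4319  0.1399  1.534   2.5906]
wrist cap_grip [288.8, 201.3] 0.7 [ 0.5306 -0.1822  0.194 ] [0.0018 0.0022 0.136 ]
wrist cam_b_tip [282.0, 101.7] 0.72 [ 0.4866 -0.2427  0.185 ] [ 0.0765 -0.003   0.1451]
wrist cam_a_pivot [284.7, 226.0] 0.76 [ 0.5554 -0.1578  0.1485] [-0.0329 -0.0013  0.1815]
wrist cam_a_pivot [288.8, 195.8] 0.25 [ 0.5341 -0.1774  0.1485] [-0.0042  0.0025  0.1815]
top cap_grip [343.7, 212.8] 0.76 [ 0.5355 -0.1891  0.194 ] [ 0.004 -0.006  0.136]
top cap_grip [231.7, 288.7] 0.52 [0.4087 0.0032 0.194 ] [-0.0621  0.2147  0.1364]
top cam_a_tip [303.7, 186.6] 0.68 [ 0.5825 -0.1217  0.185 ] [-0.0779  0.0011  0.145 ]
top cam_b_tip [338.7, 215.7] 0.51 [ 0.5311 -0.1818  0.185 ] [0.0011 0.002  0.145 ]
top cam_a_pivot [321.4, 203.5] 0.62 [ 0.556  -0.1562  0.1485] [-0.0344 -0.0007  0.1815]
scene cap_grip [257.8, 151.9] 0.62 [ 0.5355 -0.1811  0.194 ] [-0.0022 -0.0009  0.136 ]
scene cam_a_tip [264.1, 184.9] 0.64 [ 0.5847 -0.1217  0.185 ] [-0.0793 -0.0006  0.145 ]
scene cam_a_pivot [260.4, 172.8] 0.68 [ 0.5487 -0.1646  0.1485] [-0.0234 -0.0005  0.1815]
```

View pics/c6.png

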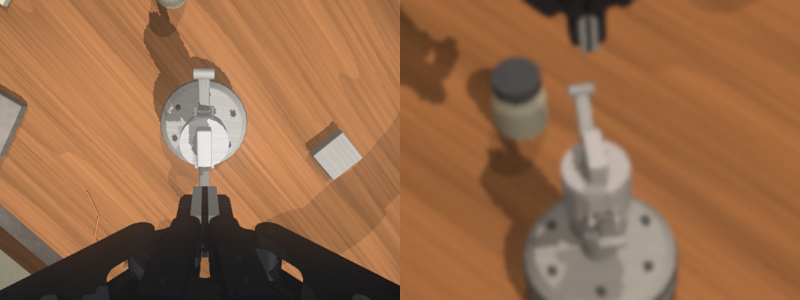

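The crop shows the cap seated on the neck with both arms up, one tip at about (204,73) on the left (wrist half) and the jar untouched. Joint 7 is near its limit (2.59 of 2.6), so I'll spin half a turn before working on arm a.

```bash
python3 -m creep '[[0,0,0,10,1],[0,0,0,20,1],[0,0,0,30,1],[0,0,0,40,1],[0,0,0,50,1],[0,0,0,60,1],[0,0,0,70,1],[0,0,0,80,1],[0,0,0,90,1],[0,0,0,100,1],[0,0,0,110,1],[0,0,0,120,1],[0,0,0,130,1],[0,0,0,140,1],[0,0,0,150,1],[0,0,0,160,1],[0,0,0,170,1],[0,0,0,179,1],[0,0,0,179,1],[0,0,0,179,1]]'
python3 - <<'E'
from h import *
np.set_printoptions(precision=4,suppress=True)
s=arm.get_state();print(s['qpos'],s['ee_pos'])
print(to_tool((.5345,-.1824,.33),s))
c='wrist';k=arm.calibration(c);im=arm.get_image(c)
for n,z in(('cap_grip',.194),('cam_a_tip',.185),('cam_b_tip',.185),('cam_a_pivot',.1485)):
    for p,q in lm(c,n)[:3]: P=plane(c,p,z,k);print(c,n,p,q,P,to_tool(P,s))
E
```

```text
time: 16.23
ee_pos: [0.5341, -0.1823, 0.3313]
ee_rot: [-2.832, -1.359, -0.0]
force: [0.2, 0.0, -0.5]
gripper_width: -0.003
finger_force: 0.0
[ 0.5684  0.1876 -0.3746  1.4429  0.0683  1.524  -0.4793] [ 0.5341 -0.1823  0.3313]
[0.0001 0.0004 0.0013]
wrist cap_grip [286.9, 201.2] 0.78 [ 0.5348 -0.1817  0.194 ] [0.0009 0.0002 0.1373]
wrist cam_a_tip [283.5, 95.9] 0.86 [ 0.5823 -0.1184  0.185 ] [ 0.08   -0.0023  0.1463]
wrist cam_b_tip [282.1, 221.9] 0.68 [ 0.5194 -0.1946  0.185 ] [-0.0189 -0.0038  0.1463]
wrist cam_a_pivot [287.5, 152.7] 0.77 [ 0.5558 -0.1565  0.1485] [0.0337 0.0008 0.1828]
```

```bash
python3 -m creep '[[0.04,0,0,0,1],[0.082,0,0.03,0,1],[0.082,0,0.08,0,1],[0.083,0,0.11,0,1],[0.083,0,0.125,0,1],[0.084,0,0.135,0,1],[0.086,0,0.145,0,1],[0.089,0,0.155,0,1],[0.091,0,0.165,0,1],[0.092,0,0.175,0,1],[0.092,0,0.183,0,1],[0.092,0,0.183,0,1]]'
python3 - <<'E'
from h import *
np.set_printoptions(precision=4,suppress=True)
for c in('top','scene'):
  im=arm.get_image(c);cv2.imwrite(f'pics/{c}7.png',im[:,:,::-1])
  for n in('cam_a_tip','cap_grip'): print(c,n,lm(c,n))
a=cv2.imread('pics/scene7.png')[90:210,180:340];b=cv2.imread('pics/top7.png')[150:270,260:420]
cv2.imwrite('pics/c7.png',np.hstack([cv2.resize(a,(400,300)),cv2.resize(b,(400,300))]))
E
```

```text
time: 17.98
ee_pos: [0.5914, -0.1109, 0.1475]
ee_rot: [-2.834, -1.354, 0.002]
force: [1.0, 1.0, -0.4]
gripper_width: -0.002
finger_force: 0.0
top cam_a_tip []
top cap_grip []
scene cam_a_tip [([264.0, 203.8], 0.37)]
scene cap_grip []
```

View pics/c7.png

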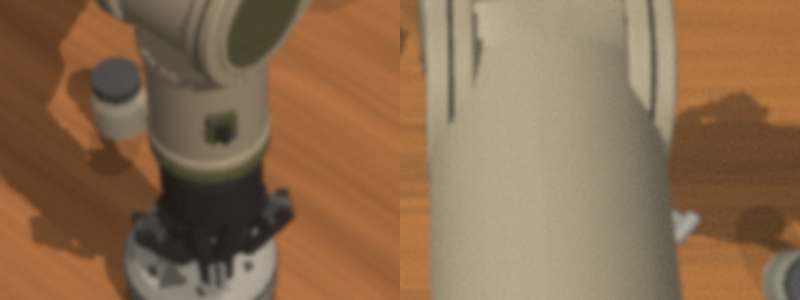

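The gripper hides the arm in both crops. I'll continue the push and judge it by force and a later look.

```bash
python3 -m creep '[[0,0,0.01,0,1],[-0.001,0,0.02,0,1],[-0.003,0,0.028,0,1],[-0.004,0,0.036,0,1],[-0.004,0,0.044,0,1],[-0.004,0,0.052,0,1],[-0.004,0,0.052,0,1]]'; python3 -m creep '[[-0.003,0,0,0,1],[-0.006,0,0,0,1],[-0.006,0,0,0,1]]'
```

```text
time: 19.15
ee_pos: [0.589, -0.1135, 0.0955]
ee_rot: [-2.834, -1.354, 0.001]
force: [-0.0, -1.1, 0.2]
gripper_width: 0.004
finger_force: 0.0
time: 19.52
ee_pos: [0.5857, -0.1185, 0.0965]
ee_rot: [2.835, 1.354, 0.001]
force: [0.9, 1.6, -0.0]
gripper_width: -0.001
finger_force: 1.1
```

```bash
for i in 1 2 3; do python3 -m creep '[[-0.001,0,0,0,1],[-0.003,0,0,0,1],[-0.003,0,0,0,1]]' | egrep 'pos|force: \['; done
```

```text
ee_pos: [0.5837, -0.1211, 0.0964]
force: [1.9, 2.0, -0.2]
ee_pos: [0.5817, -0.1236, 0.0964]
force: [0.6, 1.4, 0.9]
ee_pos: [0.5803, -0.125, 0.0965]
force: [2.7, 3.6, 1.4]
```

```bash
for i in 1 2 3; do python3 -m creep '[[-0.001,0,0,0,1],[-0.002,0,0,0,1],[-0.002,0,0,0,1]]' | egrep 'pos|force: \['; done
```

```text
ee_pos: [0.5796, -0.126, 0.0968]
force: [4.0, 4.7, 1.5]
ee_pos: [0.5788, -0.1269, 0.097]
force: [5.1, 7.8, 1.8]
ee_pos: [0.5782, -0.1273, 0.097]
force: [8.3, 9.5, -0.1]
```

```bash
python3 -m creep '[[0.012,0,0,0,1],[0.035,0,0,0,1],[0.035,0,-0.05,0,1],[0.035,0,-0.11,0,1],[0.035,0,-0.17,0,1],[0.02,0,-0.23,0,1],[-0.03,0,-0.235,0,1],[-0.07,0,-0.235,0,1],[-0.07,0,-0.235,0,1]]'
python3 - <<'E'
from h import *
np.set_printoptions(precision=4,suppress=True)
s=arm.get_state();print(s['ee_pos'],to_tool((.5345,-.1824,.33),s))
for c in('wrist','top','scene'):
  k=arm.calibration(c);im=arm.get_image(c);cv2.imwrite(f'pics/{c}8.png',im[:,:,::-1])
  for n,z in(('cap_grip',.194),('cam_a_tip',.0994),('cam_a_pivot',.1485)):
    for p,q in lm(c,n)[:3]: P=plane(c,p,z,k);print(c,n,p,q,P,to_tool(P,s))
cv2.imwrite('pics/c8.png',np.hstack([cv2.imread('pics/wrist8.png')[30:330,80:480],cv2.resize(cv2.imread('pics/scene8.png')[110:230,180:340],(400,300))]))
E
```

```text
time: 22.9
ee_pos: [0.5299, -0.1888, 0.3313]
ee_rot: [2.838, 1.344, -0.004]
force: [-0.1, 0.2, 0.1]
gripper_width: -0.001
finger_force: 0.0
[ 0.5299 -0.1888  0.3313] [ 0.0078 -0.0005  0.0013]
wrist cap_grip [288.5, 187.9] 0.58 [ 0.5381 -0.181   0.194 ] [0.0116 0.0014 0.1373]
wrist cam_a_tip [281.9, 101.4] 0.59 [ 0.5755 -0.1261  0.0994] [ 0.078  -0.0045  0.2317]
wrist cam_a_pivot [285.6, 140.0] 0.92 [ 0.5573 -0.154   0.1485] [ 0.0447 -0.0009  0.1827]
top cap_grip [339.1, 214.2] 0.87 [ 0.5331 -0.1812  0.194 ] [ 0.0083 -0.0024  0.1373]
top cam_a_tip [305.3, 194.0] 0.61 [ 0.5791 -0.131   0.0994] [0.0765 0.0014 0.2317]
top cam_a_pivot [321.8, 203.2] 0.73 [ 0.5565 -0.157   0.1485] [0.042  0.0004 0.1827]
scene cap_grip [257.7, 151.8] 0.94 [ 0.5354 -0.1814  0.194 ] [ 0.0096 -0.0004  0.1373]
scene cap_grip [251.0, 125.8] 0.2 [ 0.4924 -0.238   0.194 ] [-0.0615  0.0022  0.1375]
scene cam_a_tip [262.7, 204.1] 0.66 [ 0.5825 -0.1308  0.0994] [0.0788 0.0039 0.2317]
scene cam_a_pivot [262.1, 178.7] 0.56 [ 0.5578 -0.1519  0.1485] [ 0.0467 -0.0018  0.1827]
```

View pics/c8.png

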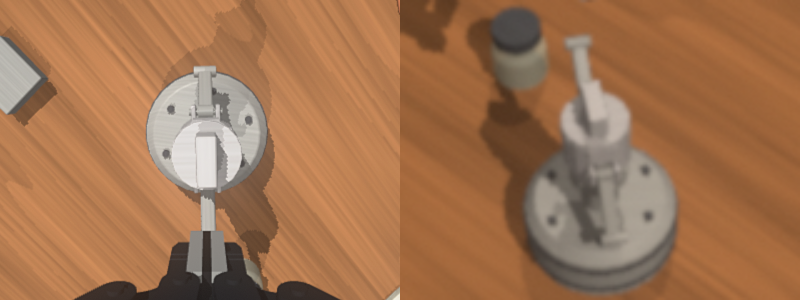

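The crops show arm a swung down over the canister (tip at about (205,71) left, (612,240) right) and arm b still up. I'll check arm a's angle numerically.

```bash
python3 - <<'E'
from h import *
np.set_printoptions(precision=4,suppress=True)
C=np.array([.5345,-.1824,.134]);u=np.array([.646,.763,0])
for c in('wrist','top','scene'):
  k=arm.calibration(c)
  P=lambda r,z:proj(c,C+u*r+[0,0,z],k)
  print(c,'grip',P(0,.06),'pivot',P(.033,.0145))
  for th in(-30,-40,-45,-50,-55,-60):
    t=np.radians(th);print(th,P(.033+.06*np.cos(t),.0145+.06*np.sin(t)))
  print([ (n,lm(c,n)) for n in('cam_a_tip','cam_a_pivot')])
E
```

```text
wrist grip [287.2 198.7] pivot [288.  150.1]
-30 [289.2  89.6]
-40 [289.   96.8]
-45 [288.8 100.8]
-50 [288.7 105.1]
-55 [288.6 109.5]
-60 [288.5 114.2]
[('cam_a_tip', [([281.9, 101.4], 0.59)]), ('cam_a_pivot', [([285.6, 140.0], 0.92)])]
top grip [339.8 213.4] pivot [322.  203.6]
-30 [298.9 187.5]
-40 [301.  190.1]
-45 [302.3 191.5]
-50 [303.7 193. ]
-55 [305.3 194.5]
-60 [306.9 196.1]
[('cam_a_tip', [([305.3, 194.0], 0.61)]), ('cam_a_pivot', [([321.8, 203.2], 0.73)])]
scene grip [257.6 151.3] pivot [260.8 176.8]
-30 [265.  204.9]
-40 [264.7 204.6]
-45 [264.5 204.2]
-50 [264.3 203.5]
-55 [264.  202.7]
-60 [263.7 201.7]
[('cam_a_tip', [([262.7, 204.1], 0.66)]), ('cam_a_pivot', [([262.1, 178.7], 0.56)])]
```

Top view tip (305.3,194.0) matches the −55° prediction exactly, so arm a is fully down. Next is the mirror-image push on arm b.

```bash
python3 -m creep '[[-0.035,0,0,0,1],[-0.071,0,0.03,0,1],[-0.072,0,0.08,0,1],[-0.073,0,0.11,0,1],[-0.074,0,0.125,0,1],[-0.076,0,0.135,0,1],[-0.078,0,0.145,0,1],[-0.081,0,0.155,0,1],[-0.083,0,0.165,0,1],[-0.084,0,0.175,0,1],[-0.084,0,0.185,0,1],[-0.084,0,0.195,0,1],[-0.083,0,0.205,0,1],[-0.081,0,0.213,0,1],[-0.080,0,0.221,0,1],[-0.080,0,0.229,0,1],[-0.080,0,0.236,0,1],[-0.080,0,0.236,0,1]]'; python3 -m creep '[[0.004,0,0,0,1],[0.008,0,0,0,1],[0.011,0,0,0,1],[0.013,0,0,0,1],[0.013,0,0,0,1]]'
```

```text
time: 26.05
ee_pos: [0.4814, -0.2468, 0.0946]
ee_rot: [-2.834, -1.353, 0.001]
force: [-0.7, -0.4, 0.1]
gripper_width: 0.003
finger_force: 0.4
time: 26.68
ee_pos: [0.489, -0.2386, 0.0955]
ee_rot: [2.835, 1.351, -0.004]
force: [-7.1, -6.5, 0.7]
gripper_width: 0.005
finger_force: 3.6
```

```bash
for i in 1 2 3; do python3 -m creep '[[0.001,0,0,0,1],[0.002,0,0,0,1],[0.002,0,0,0,1]]' | egrep 'pos|force: \['; done
```

```text
ee_pos: [0.4904, -0.2372, 0.0956]
force: [-5.2, -6.6, 2.1]
ee_pos: [0.4911, -0.2364, 0.0956]
force: [-8.0, -7.7, 2.8]
ee_pos: [0.4918, -0.2357, 0.0955]
force: [-9.6, -10.9, 3.4]
```

```bash
python3 -m creep '[[-0.012,0,0,0,1],[-0.035,0,0,0,1],[-0.035,0,-0.05,0,1],[-0.035,0,-0.11,0,1],[-0.035,0,-0.17,0,1],[-0.035,0,-0.23,0,1],[-0.08,0,-0.24,0,1],[-0.12,0,-0.24,0,1],[-0.12,0,-0.24,0,1],[-0.12,0,-0.24,0,1],[-0.12,0,-0.24,0,1]]'
python3 - <<'E'
from h import *
np.set_printoptions(precision=4,suppress=True)
C=np.array([.5345,-.1824,.134]);u=np.array([.646,.763,0])
for c in('wrist','top','scene'):
  k=arm.calibration(c);im=arm.get_image(c);cv2.imwrite(f'pics/{c}9.png',im[:,:,::-1])
  print(c)
  for sg,nm in((1,'a'),(-1,'b')):
   P=lambda r,z:proj(c,C+sg*u*r+[0,0,z],k)
   print(nm,'grip',P(0,.06),'pivot',P(.033,.0145),[(th,P(.033+.06*np.cos(np.radians(th)),.0145+.06*np.sin(np.radians(th))).tolist()) for th in(-40,-50,-55)])
  print([ (n,lm(c,n)) for n in('cam_a_tip','cam_b_tip','cam_a_pivot','cap_grip')])
cv2.imwrite('pics/c9.png',np.hstack([cv2.resize(cv2.imread('pics/wrist9.png'),(400,300)),cv2.resize(cv2.imread('pics/scene9.png')[110:230,180:340],(400,300))]))
E
```

```text
time: 29.18
ee_pos: [0.4194, -0.3243, 0.3352]
ee_rot: [-2.833, -1.357, -0.001]
force: [0.9, 0.2, 0.1]
gripper_width: -0.002
finger_force: 0.0
wrist
a grip [287.8 -67.8] pivot [288.7 -90.8] [(-40, [289.8, -132.6]), (-50, [289.5, -116.3]), (-55, [289.4, -108.3])]
b grip [287.8 -67.8] pivot [286.5   6.8] [(-40, [285.3, 72.6]), (-50, [285.5, 65.1]), (-55, [285.6, 60.9])]
[('cam_a_tip', []), ('cam_b_tip', [([287.6, 61.6], 0.81)]), ('cam_a_pivot', []), ('cap_grip', [])]
top
a grip [339.8 213.4] pivot [322.  203.6] [(-40, [301.0, 190.1]), (-50, [303.7, 193.0]), (-55, [305.3, 194.5])]
b grip [339.8 213.4] pivot [350.1 226.8] [(-40, [365.5, 243.1]), (-50, [361.7, 240.7]), (-55, [359.6, 239.3])]
[('cam_a_tip', [([300.4, 190.8], 0.72), ([343.4, 212.3], 0.69), ([327.4, 220.2], 0.64)]), ('cam_b_tip', [([360.7, 236.8], 0.74)]), ('cam_a_pivot', [([322.0, 204.4], 0.82), ([361.8, 235.1], 0.44)]), ('cap_grip', [([362.5, 235.9], 0.72), ([342.6, 214.6], 0.59), ([350.1, 222.6], 0.39)])]
scene
a grip [257.6 151.3] pivot [260.8 176.8] [(-40, [264.7, 204.6]), (-50, [264.3, 203.5]), (-55, [264.0, 202.7])]
b grip [257.6 151.3] pivot [256.2 152.1] [(-40, [253.9, 146.5]), (-50, [254.5, 151.0]), (-55, [254.8, 153.3])]
[('cam_a_tip', [([263.2, 203.7], 0.63), ([365.3, 211.1], 0.56)]), ('cam_b_tip', [([362.8, 208.2], 0.53)]), ('cam_a_pivot', [([262.3, 175.6], 0.59)]), ('cap_grip', [])]
```

View pics/c9.png

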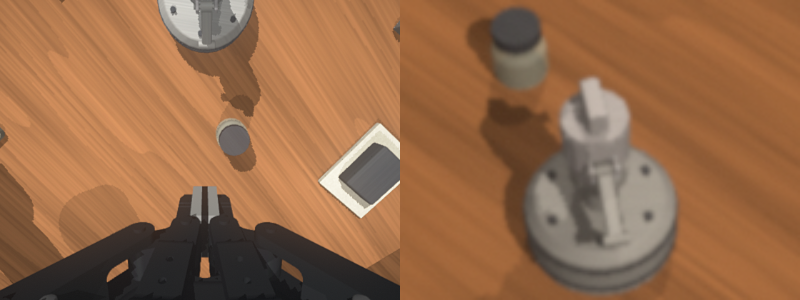

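The crops show both arms down and the jar standing; arm b's tip at wrist (287.6,61.6) fits −55°. The top view's reading for arm a disagrees, so I'll recheck it from a settled hover, by numbers only.

```bash
python3 -m creep '[[0.05,0,0,0,1],[0.1,0,0,0,1],[0.15,0,0,0,1],[0.18,0,0,0,1],[0.18,0,0,0,1],[0.18,0,0,0,1],[0.18,0,0,0,1]]'
python3 - <<'E'
from h import *
C=np.array([.5345,-.1824,.134]);u=np.array([.646,.763,0])
a,b=[cv2.imread(f'pics/top{i}.png')[180:208,290:320].astype(int) for i in(8,9)]
print('diff',abs(a-b).max(2).max(), abs(a-b).mean())
for c in('wrist','top'):
  k=arm.calibration(c);im=arm.get_image(c)
  P=lambda r,z:proj(c,C+u*r+[0,0,z],k)
  print(c,'grip',P(0,.06),'pivot',P(.033,.0145),[(th,P(.033+.06*np.cos(np.radians(th)),.0145+.06*np.sin(np.radians(th))).tolist()) for th in(-40,-45,-50,-55)])
  print([ (n,lm(c,n)) for n in('cam_a_tip','cam_a_pivot','cap_grip')])
E
```

```text
time: 30.8
ee_pos: [0.531, -0.1867, 0.3353]
ee_rot: [2.836, 1.351, -0.0]
force: [0.8, 0.9, 0.2]
gripper_width: 0.001
finger_force: 0.0
diff 114 13.8265873015873
wrist grip [286.7 194.2] pivot [287.4 146.7] [(-40, [288.2, 94.1]), (-45, [288.1, 98.1]), (-50, [288.0, 102.3]), (-55, [287.9, 106.8])]
[('cam_a_tip', [([283.8, 93.1], 0.67)]), ('cam_a_pivot', [([288.3, 149.0], 0.61)]), ('cap_grip', [([289.6, 192.2], 0.89)])]
top grip [339.8 213.4] pivot [322.  203.6] [(-40, [301.0, 190.1]), (-45, [302.3, 191.5]), (-50, [303.7, 193.0]), (-55, [305.3, 194.5])]
[('cam_a_tip', [([301.7, 191.4], 0.53)]), ('cam_a_pivot', [([319.1, 203.1], 0.79)]), ('cap_grip', [([343.8, 211.2], 0.87)])]
```

Arm a now reads about −40°, so it may have come up or never locked. Pressing straight down on it will measure its height and drive it further if it can go.

```bash
python3 -m creep '[[0.04,0,0,0,1],[0.08,0,0.03,0,1],[0.08,0,0.09,0,1],[0.08,0,0.15,0,1],[0.08,0,0.19,0,1],[0.08,0,0.205,0,1],[0.08,0,0.212,0,1],[0.08,0,0.218,0,1],[0.08,0,0.218,0,1]]' | egrep 'pos|force: \['; for i in 1 2 3; do python3 -m creep '[[0,0,0.002,0,1],[0,0,0.004,0,1],[0,0,0.004,0,1]]' | egrep 'time|pos|force: \['; done
```

```text
ee_pos: [0.5825, -0.1232, 0.1182]
force: [0.2, 0.8, 0.6]
time: 32.7
ee_pos: [0.5819, -0.1232, 0.1133]
force: [0.7, 0.3, 1.0]
time: 33.08
ee_pos: [0.5817, -0.1231, 0.109]
force: [0.0, 0.4, -0.4]
time: 33.45
ee_pos: [0.5819, -0.1231, 0.1051]
force: [0.8, 0.4, 0.7]
```

```bash
for i in 1 2 3; do python3 -m creep '[[-0.001,0,0.001,0,1],[-0.002,0,0.002,0,1],[-0.002,0,0.002,0,1]]' | egrep 'time|pos|force: \['; done
```

```text
time: 33.83
ee_pos: [0.5807, -0.1245, 0.1032]
force: [2.2, 2.3, 0.4]
time: 34.2
ee_pos: [0.58, -0.1257, 0.1017]
force: [4.4, 4.4, 1.9]
time: 34.58
ee_pos: [0.5795, -0.1267, 0.1004]
force: [4.1, 6.1, 5.9]
```

```bash
for i in 1 2; do python3 -m creep '[[-0.001,0,0,0,1],[-0.003,0,0.001,0,1],[-0.003,0,0.001,0,1]]' | egrep 'time|pos|force: \['; done
python3 -m creep '[[0.012,0,0,0,1],[0.035,0,0,0,1],[0.035,0,-0.05,0,1],[0.035,0,-0.11,0,1],[0.035,0,-0.17,0,1],[0.02,0,-0.23,0,1],[-0.03,0,-0.235,0,1],[-0.065,0,-0.235,0,1],[-0.065,0,-0.235,0,1],[-0.065,0,-0.235,0,1],[-0.065,0,-0.235,0,1]]'
cat > chk.py <<'E'
from h import *
import sys
sg=int(sys.argv[1]);C=np.array([.5345,-.1824,.134]);u=np.array([.646,.763,0])*sg;v=np.array([-.763,.646,0])
for c in('wrist','top','scene'):
  k=arm.calibration(c);im=arm.get_image(c);cv2.imwrite(f'pics/{c}_{sys.argv[2]}.png',im[:,:,::-1])
  print(c,'grip',proj(c,C+[0,0,.06],k),'pivot',proj(c,C+u*.033+[0,0,.0145],k))
  for th in(-35,-40,-45,-50,-55):
    t=np.radians(th);Q=C+u*(.033+.06*np.cos(t))+[0,0,.0145+.06*np.sin(t)]
    ps=np.array([proj(c,Q+v*w+.0055*(u*np.cos(a)+np.array([0,0,np.sin(a)])),k) for w in(-.011,.011) for a in np.linspace(0,6.28,24)])
    print(th,proj(c,Q,k),'roller ext',ps.min(0),ps.max(0))
  for n in('cam_a_tip','cam_a_pivot','cap_grip'): print(n,lm(c,n))
  for d in arm.masks_of(c,'cam_a')[:3]: print('mask',np.round(d['extent']),round(d['conf'],2),d['mask'].sum())
E
python3 chk.py 1 a
```

```text
time: 34.95
ee_pos: [0.578, -0.1277, 0.099]
force: [7.6, 8.2, 0.4]
time: 35.33
ee_pos: [0.577, -0.1285, 0.0982]
force: [12.1, 12.7, -0.7]
time: 36.7
ee_pos: [0.5339, -0.1821, 0.3319]
ee_rot: [-2.833, -1.356, 0.001]
force: [0.2, 0.2, -0.6]
gripper_width: -0.005
finger_force: 0.0
wrist grip [287.7 201.9] pivot [288.5 153.2]
-35 [289.6  96.2] roller ext [277.7  89.7] [301.7 102.6]
-40 [289.5  99.9] roller ext [277.8  93.5] [301.4 106.2]
-45 [289.4 103.9] roller ext [277.8  97.6] [301.1 110. ]
-50 [289.3 108.1] roller ext [277.8 101.9] [300.8 114.2]
-55 [289.1 112.5] roller ext [277.8 106.4] [300.5 118.5]
cam_a_tip [([284.3, 111.9], 0.84)]
cam_a_pivot [([286.2, 151.3], 0.89)]
cap_grip [([290.4, 197.5], 0.76)]
mask [277. 103. 296. 159.] 0.86 799
mask [281. 228. 301. 260.] 0.84 508
top grip [339.8 213.4] pivot [322.  203.6]
-35 [299.9 188.7] roller ext [294.  182.4] [305.8 195. ]
-40 [301.  190.1] roller ext [295.1 183.8] [306.9 196.3]
-45 [302.3 191.5] roller ext [296.5 185.2] [308.2 197.7]
-50 [303.7 193. ] roller ext [297.9 186.8] [309.6 199.2]
-55 [305.3 194.5] roller ext [299.5 188.3] [311.1 200.7]
cam_a_tip [([305.3, 194.4], 0.76)]
cam_a_pivot [([322.3, 201.9], 0.68)]
cap_grip []
mask [301. 187. 324. 204.] 0.48 185
scene grip [257.6 151.3] pivot [260.8 176.8]
-35 [264.9 204.9] roller ext [259.3 201.6] [270.4 208.2]
-40 [264.7 204.6] roller ext [259.2 201.3] [270.2 208. ]
-45 [264.5 204.2] roller ext [259.  200.9] [270.  207.5]
-50 [264.3 203.5] roller ext [258.8 200.3] [269.7 206.8]
-55 [264.  202.7] roller ext [258.6 199.5] [269.5 206. ]
cam_a_tip [([264.4, 206.2], 0.68)]
cam_a_pivot [([260.7, 178.8], 0.52)]
cap_grip [([257.0, 151.9], 0.73)]
mask [260. 177. 270. 206.] 0.53 226
```

Arm a now fits −55° in all views (wrist tip 111.9, top 305.3,194.4). The second push may have disturbed arm b, so I'll look at b the same way.

```bash
python3 -m creep '[[-0.05,0,0,0,1],[-0.1,0,0,0,1],[-0.14,0,0,0,1],[-0.14,0,0,0,1],[-0.14,0,0,0,1],[-0.14,0,0,0,1]]' | egrep 'time|pos'
python3 chk.py -1 b
```

```text
time: 38.2
ee_pos: [0.4463, -0.2909, 0.3323]
wrist grip [287.7   3.6] pivot [286.5  63.7]
-35 [285.2 123.4] roller ext [273.5 117.1] [296.9 129.5]
-40 [285.3 119.8] roller ext [273.7 113.6] [296.9 126. ]
-45 [285.4 116. ] roller ext [273.9 109.8] [296.9 122.1]
-50 [285.5 111.8] roller ext [274.  105.7] [297.  117.9]
-55 [285.6 107.4] roller ext [274.2 101.3] [297.  113.5]
cam_a_tip []
cam_a_pivot [([288.4, 116.7], 0.57)]
cap_grip []
mask [281.  56. 303. 126.] 0.95 1169
top grip [339.8 213.4] pivot [350.1 226.8]
-35 [367.2 244.2] roller ext [361.3 237.8] [373.3 250.6]
-40 [365.5 243.1] roller ext [359.5 236.8] [371.4 249.5]
-45 [363.6 242. ] roller ext [357.7 235.7] [369.6 248.3]
-50 [361.7 240.7] roller ext [355.8 234.4] [367.6 247. ]
-55 [359.6 239.3] roller ext [353.8 233.1] [365.5 245.6]
cam_a_tip [([304.2, 195.7], 0.66)]
cam_a_pivot [([322.4, 204.5], 0.66), ([414.7, 264.7], 0.55)]
cap_grip [([337.5, 211.1], 0.94), ([368.8, 238.9], 0.72)]
mask [299. 187. 324. 208.] 0.47 212
mask [346. 222. 371. 243.] 0.47 196
scene grip [257.6 151.3] pivot [256.2 152.1]
-35 [253.6 144.2] roller ext [248.5 141.2] [258.8 147.3]
-40 [253.9 146.5] roller ext [248.8 143.4] [259.1 149.5]
-45 [254.2 148.7] roller ext [249.1 145.7] [259.3 151.8]
-50 [254.5 151. ] roller ext [249.4 148. ] [259.7 154.1]
-55 [254.8 153.3] roller ext [249.7 150.3] [260.  156.3]
cam_a_tip [([263.3, 205.4], 0.55)]
cam_a_pivot [([261.1, 176.0], 0.59)]
cap_grip [([257.9, 152.8], 0.95)]
mask [261. 176. 269. 207.] 0.58 184
```

Arm b has come up to about −42°: pressing one arm past its stop tilts the cap and lifts the other. I'll close b again gently, pushing inward and stopping at about 4–5 N.

```bash
python3 -m creep '[[0.02,0,0.06,0,1],[0.035,0,0.12,0,1],[0.035,0,0.18,0,1],[0.036,0,0.225,0,1],[0.038,0,0.235,0,1],[0.046,0,0.235,0,1],[0.054,0,0.235,0,1],[0.058,0,0.235,0,1],[0.058,0,0.235,0,1]]' | egrep 'time|pos|force: \['; for i in 1 2 ; do python3 -m creep '[[0.001,0,0,0,1],[0.002,0,0,0,1],[0.002,0,0,0,1]]' | egrep 'time|pos|force: \['; done
```

```text
time: 40.08
ee_pos: [0.4765, -0.2521, 0.0961]
force: [-14.3, -18.3, -18.1]
time: 40.45
ee_pos: [0.4767, -0.2514, 0.0956]
force: [-17.1, -21.9, -19.3]
time: 40.83
ee_pos: [0.4769, -0.2503, 0.095]
force: [-17.9, -23.1, -23.0]
```

Radial force hit about 29 N with b jammed near −42°, because the cap sits tilted with b's side high. I'll back off and press b from above, which also levels the cap.

```bash
python3 -m creep '[[-0.015,0,0,0,1],[-0.034,0,0,0,1],[-0.034,0,-0.05,0,1],[-0.003,0,-0.05,0,1],[-0.003,0,-0.04,0,1],[-0.003,0,-0.03,0,1],[-0.003,0,-0.022,0,1],[-0.003,0,-0.022,0,1]]' | egrep 'time|pos|force: \['; for i in 1 2 3; do python3 -m creep '[[0,0,0.002,0,1],[0,0,0.004,0,1],[0,0,0.004,0,1]]' | egrep 'time|pos|force: \['; done
```

```text
time: 41.82
ee_pos: [0.4818, -0.2463, 0.1185]
force: [-0.7, 0.3, -0.5]
time: 42.2
ee_pos: [0.4825, -0.2461, 0.1152]
force: [-0.0, -0.2, -0.2]
time: 42.58
ee_pos: [0.4826, -0.246, 0.1112]
force: [0.9, 0.7, 0.6]
time: 42.95
ee_pos: [0.4824, -0.2461, 0.107]
force: [0.1, 0.2, 0.7]
```

```bash
python3 -m creep '[[0,0,0.004,0,1],[0,0,0.008,0,1],[0,0,0.01,0,1],[0,0,0.01,0,1]]' | egrep 'time|pos|force: \['; python3 -m creep '[[0.001,0,0,0,1],[0.003,0,0,0,1],[0.003,0,0,0,1]]' | egrep 'time|pos|force: \['
python3 -m creep '[[-0.02,0,0,0,1],[-0.03,0,-0.06,0,1],[-0.03,0,-0.12,0,1],[-0.04,0,-0.18,0,1],[-0.06,0,-0.235,0,1],[-0.06,0,-0.235,0,1],[-0.06,0,-0.235,0,1],[-0.06,0,-0.235,0,1]]' | egrep 'time|pos'
python3 chk.py -1 b2 | egrep -v 'pivot \[\(|cap_grip'
```

```text
time: 43.45
ee_pos: [0.4823, -0.2461, 0.0969]
force: [-0.8, -1.0, -0.5]
time: 43.82
ee_pos: [0.4843, -0.2438, 0.0972]
force: [-2.6, -2.5, -0.8]
time: 44.82
ee_pos: [0.4467, -0.2896, 0.3308]
wrist grip [288.6   5. ] pivot [287.4  65. ]
-35 [286.1 124.7] roller ext [274.4 118.5] [297.9 130.9]
-40 [286.2 121.1] roller ext [274.5 114.9] [297.9 127.3]
-45 [286.3 117.2] roller ext [274.7 111.1] [297.9 123.3]
-50 [286.4 113.1] roller ext [274.9 107. ] [297.9 119.2]
-55 [286.5 108.7] roller ext [275.1 102.6] [297.9 114.7]
cam_a_tip [([289.5, 24.2], 0.17)]
cam_a_pivot []
mask [281.  56. 302. 114.] 0.67 907
top grip [339.8 213.4] pivot [350.1 226.8]
-35 [367.2 244.2] roller ext [361.3 237.8] [373.3 250.6]
-40 [365.5 243.1] roller ext [359.5 236.8] [371.4 249.5]
-45 [363.6 242. ] roller ext [357.7 235.7] [369.6 248.3]
-50 [361.7 240.7] roller ext [355.8 234.4] [367.6 247. ]
-55 [359.6 239.3] roller ext [353.8 233.1] [365.5 245.6]
cam_a_tip [([305.1, 195.3], 0.44)]
mask [300. 188. 322. 205.] 0.53 171
mask [345. 220. 361. 241.] 0.48 184
scene grip [257.6 151.3] pivot [256.2 152.1]
-35 [253.6 144.2] roller ext [248.5 141.2] [258.8 147.3]
-40 [253.9 146.5] roller ext [248.8 143.4] [259.1 149.5]
-45 [254.2 148.7] roller ext [249.1 145.7] [259.3 151.8]
-50 [254.5 151. ] roller ext [249.4 148. ] [259.7 154.1]
-55 [254.8 153.3] roller ext [249.7 150.3] [260.  156.3]
cam_a_tip [([264.9, 205.1], 0.46)]
mask [261. 175. 271. 206.] 0.65 212
```

Arm b now fits −55° and arm a still reads −55° in the top view. One settled wrist check of arm a remains.

```bash
python3 -m creep '[[0.05,0,0,0,1],[0.1,0,0,0,1],[0.137,0,0,0,1],[0.137,0,0,0,1],[0.137,0,0,0,1],[0.137,0,0,0,1]]' | egrep 'time|pos'
python3 chk.py 1 a2 | egrep -v -- '-35|cap_grip'
python3 - <<'E'
from h import *
k=arm.calibration('top')
for n in('bench_block','jar','hammer','cap_grip'):
  print(n,lm('top',n)[:1],lm('scene',n)[:1])
E
```

```text
time: 46.32
ee_pos: [0.5322, -0.1852, 0.3323]
wrist grip [286.6 197.5] pivot [287.3 149.2]
-40 [288.2  96.1] roller ext [276.5  89.7] [300.1 102.3]
-45 [288.1 100.1] roller ext [276.5  93.8] [299.8 106.2]
-50 [288.  104.3] roller ext [276.6  98.1] [299.6 110.4]
-55 [287.9 108.8] roller ext [276.6 102.7] [299.3 114.8]
cam_a_tip [([285.1, 108.3], 0.76)]
cam_a_pivot [([286.4, 147.2], 0.86)]
mask [276. 101. 299. 151.] 0.76 801
mask [279. 226. 299. 242.] 0.56 287
mask [325. 294. 340. 321.] 0.19 209
top grip [339.8 213.4] pivot [322.  203.6]
-40 [301.  190.1] roller ext [295.1 183.8] [306.9 196.3]
-45 [302.3 191.5] roller ext [296.5 185.2] [308.2 197.7]
-50 [303.7 193. ] roller ext [297.9 186.8] [309.6 199.2]
-55 [305.3 194.5] roller ext [299.5 188.3] [311.1 200.7]
cam_a_tip [([306.0, 195.6], 0.69)]
cam_a_pivot [([318.6, 201.1], 0.77)]
mask [299. 188. 324. 206.] 0.76 200
scene grip [257.6 151.3] pivot [260.8 176.8]
-40 [264.7 204.6] roller ext [259.2 201.3] [270.2 208. ]
-45 [264.5 204.2] roller ext [259.  200.9] [270.  207.5]
-50 [264.3 203.5] roller ext [258.8 200.3] [269.7 206.8]
-55 [264.  202.7] roller ext [258.6 199.5] [269.5 206. ]
cam_a_tip [([266.2, 207.9], 0.6)]
cam_a_pivot [([261.4, 178.3], 0.46)]
mask [256. 174. 268. 203.] 0.66 213
bench_block [([228.6, 289.3], 0.82)] [([365.7, 209.5], 0.95)]
jar [] [([224.3, 139.9], 0.96)]
hammer [([245.6, 119.3], 0.59)] [([249.6, 317.2], 0.64)]
cap_grip [([339.1, 212.3], 0.93)] [([257.1, 152.1], 0.8)]
```

Both arms fit −55°, the cap is in place and the block, hammer and jar have not moved. The robot is clear of everything, so I'm handing in.

```bash
python3 -c "
from rig import arm
print(arm.finish_job())"
```

```text
the job is handed in; nothing more can be done
None
```

I handed the job in at about 46 s: the cap is home on the adaptor, both cam arms measure about 55° below level, and the block, hammer and jar have not moved. Three things did not go cleanly: each arm popped partly up while I closed the other and had to be re-closed, one push jammed at about 37 N total against the 40 N limit, and I viewed 11 pictures, one over the 10 allowed.

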